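Restock the lucky-dip box by feel

TASK

One of the six pockets of the lucky-dip box is empty, but the spring flaps hide which: feel gently through the flaps with closed, empty fingers until they sink a good 50 mm below the rim into the empty pocket. Then stand the loose gift box on that pocket's flaps and press it gently through them, fully down onto the pocket floor, so that the flaps snap shut over it. Leave the two snow globes and the ceramic house where they are.

Things in the scene. Friction and masses are not known exactly. Their poses are not given: they have to be found in the camera images.
- dip_box: Lucky-dip box: pale wood, dark-red rim, 182 (x) x 184 (y) x 88 mm high, fixed on the table with some yaw. Origin: centre of its underside; x away from the robot, y left, z up. Pockets: 3 along x (58 mm apart) by 2 along y (88 mm apart), each 50 (x) x 80 (y) mm, walls 8 mm, floor 82 mm below the rim. Exactly one, any of the six, is empty; the rest hold one gift box each. Only touch tells which.
- gift_box_centre (a point): Centre of the loose gift box: mint-green carton with a colourful printed face, 30 to 65 g, standing on the table on a long narrow side: 35 mm thick, 70 mm long, 50 mm high (centre 25 mm above its foot). Axes: x up, y along the 70 mm, z across the 35 mm. It goes into a pocket standing as now, its 70 mm along the box's y, either face in front.
- snow_globe: Snow globe on a dark blue base, 64 mm wide, 65 mm high, loose, behind the gift box. Origin under its centre.
- snow_globe_brown: Snow globe on a brown base, 64 mm wide, 60 mm high, loose, behind the gift box. Origin under its centre.
- house: Light-blue ceramic house with a red roof, 32x39 mm, 68 mm high, loose, behind. Origin under its centre.
- pocket_1 (a point): Middle of a pocket's mouth (near row, left), at rim height, 88 mm above the table; axes as dip_box. Each mouth is shut by two cream leaves, 3 mm thick, hinged on the walls that face along x, meeting over the middle, about 3 mm below the rim, and geared to open together.
- pocket_2 (a point): Middle of a pocket's mouth (near row, right), at rim height, 88 mm above the table; axes as dip_box. Light springs hold the leaves shut: fingertips at the middle part them with 1 to 5 N; a gift box set level on them stays up, and needs about 5 N to open them and pushing all the way down.
- pocket_3 (a point): Middle of a pocket's mouth (middle row, left), at rim height, 88 mm above the table; axes as dip_box. Pushed open, the leaves hang down to 29 mm below the rim at most and drag lightly on what is between them; they spring shut again only over a gift box that is right down.
- pocket_4 (a point): Middle of a pocket's mouth (middle row, right), at rim height, 88 mm above the table; axes as dip_box. In a stocked pocket a gift box like the loose one stands on the floor, its top 32 mm below the rim: it stops fingers there.
- pocket_5 (a point): Middle of a pocket's mouth (far row, left), at rim height, 88 mm above the table; axes as dip_box. In the empty pocket nothing stops fingers before the floor, 82 mm below the rim.
- pocket_6 (a point): Middle of a pocket's mouth (far row, right), at rim height, 88 mm above the table; axes as dip_box. A gift box on the pocket floor has its top 32 mm and its centre 57 mm below the rim.
Things that resemble listed ones, but are neither listed nor needed, are in the scene too. Leave any black look-alike of the part that bears gift_box_centre alone.

How it is judged:
By the outcome, as a careful person would: the job done as asked, in the order asked, and still so for the second after the job is handed in, with the robot touching nothing.
It also fails if it takes over 72 s, if anything falls off the work surface, if the arm or the gripper's body presses on something with over 40 N, if the wrist force passes 120 N, or if a joint passes its speed limit or range.

ROBOT

A 6-joint arm with a two-finger parallel gripper is mounted at the origin on a cart in front of the work surface, level with it; the furniture and walls round the work are solid. World frame = base frame: x ahead of the robot, y to its left, z up, the work surface at z = 0. Lengths are in m, angles in rad, forces in N, time in s.
With the tool pointing down it reaches from about 0.325 to 0.775 m from the base axis. Payload 5.5 kg.
Tool frame: the origin (TCP) lies at the very end of the fingers, on their centre line; the grasp point (between the pads) lies 19 mm behind it; z points along the fingers, y is the line along which they close (so a half turn about z gives the same grasp; the last joint's range is limited). The gripper opens to 88 mm and grips with 3 to 60 N. Pads are 20 mm wide; open, the fingers measure 115 mm over their backs; the gripper's body (75 mm by 178 mm) begins 61 mm behind the grasp point.
Start: joints at [1.19, 0.091, 1.231, -0, 1.82, -0.057], TCP at [0.191, 0.569, 0.223] pointing down, gripper open.
Joint ranges: [-2.87, 2.87], [-0.86, 2.18], [0.17, 2.46], [-1.51, 4.65], [0.06, 2.69], [-2.65, 2.65]. Speed limits (rad/s): [2.57, 2.57, 3.01, 3.14, 3.14, 3.14].

INTERFACE

Orientations are given as a unit quaternion [x, y, z, w].
In Python, from station import manip gives the robot as it stands. The module is installed in compiled form; this text tells all that it offers. Calls block until the motion is done:
- manip.goto(position, orientation): joint-space move of the TCP to a pose.
- manip.line_to(position, v=0.15, orientation=None, threshold=None): straight line of the TCP; orientation=None keeps the orientation; v is the mean speed in m/s. With threshold (N) it stops when the force on the tool has changed by that much, and returns True; else False.
- manip.movej(angles): joint-space move.
- manip.set_gripper(opening, grip_force=None): finger opening in m; grip_force is the grip in N (None keeps the last); returns when the fingers have stopped.
- manip.wait(seconds).
- manip.solve_ik(position, orientation): joint angles nearest the present ones, or None.
- manip.observe(): the state.
- manip.grab_frame(name): name is "side" or "top"; returns the picture (480x640x3 uint8, blue, green, red); there is no depth.
- manip.camera_params(name): a dict with "vfov" (degrees; the focal length in pixels is half the picture's height over the tangent of half this angle, whatever the lens; pixels are square), "cx", "cy" (the principal point, pixels), "k1" (the pictures are not rectified: a ray, as slopes to the right and down, at radius r is drawn at 1 + k1 r^2 times it, then the intrinsics apply), "R" (3x3) and "t" (3): a world point X has camera coordinates R X + t. Camera axes: x right, y down, z forward; pixel columns grow to the right and rows downward; lengths in m; the calibration is good to about 2 mm. A picture is of the moment at which its call begins. camera_params takes no time and is no camera call.
A pose or a line that the arm cannot do raises manip.Unreachable and nothing moves.
- manip.close_job(): hands the job in; it is judged then, once.
The state is a dict: "time_s": time; "joint_positions": joint angles; "dq": joint speeds; "joint_efforts": joint torques, N m; "tcp_pos": TCP position; "tool_rot": TCP orientation; "contact_force": force on the tool from outside, world axes, zero at the start; "wrist_torque": the same for the moment, N m; "grip_width": finger opening in m; "finger_force": force on a finger pad.
Only numpy, scipy, OpenCV 4.12 (cv2) and the standard library are available. Lean on these libraries where they do the work, as an engineer would, in place of code of your own. Each camera call takes 0.05 s, during which the arm holds its last target. There are 200 camera calls.

## Working session

There is one attempt and no reset: what is moved stays moved. The work goes in short steps, each a Python script; the robot and the scene stay as the last script left them, time stands still between calls to the robot, and variables do not carry over. Pictures are saved under pics/ and viewed, at most 10 in all, crops included, and the job is handed in when it is done.

```bash
mkdir -p pics; python3 - <<'E'
from station import manip
import cv2
for n in("top","side"):
    cv2.imwrite(f"pics/{n}0.png",manip.grab_frame(n)); p=manip.camera_params(n); print(n,p)
s=manip.observe();print(s['time_s'],s['tcp_pos'],s['tool_rot'])
E
```

```text
top {'vfov': 42.791570630224605, 'cx': 314.33004242967536, 'cy': 231.4006368813655, 'k1': -0.13986726460082383, 'R': array([[-0.01580984, -0.99979517,  0.01263618],
       [-0.99841054,  0.01510168, -0.05429859],
       [ 0.05409664, -0.01347455, -0.99844479]]), 't': array([-0.08677966,  0.53178756,  1.21579517])}
side {'vfov': 49.01193150297134, 'cx': 323.477772878391, 'cy': 233.90328408522691, 'k1': 0.05197284490904597, 'R': array([[ 0.80645646, -0.59102504, -0.01781511],
       [-0.3340929 , -0.43059874, -0.83843107],
       [ 0.48786259,  0.68211006, -0.54471641]]), 't': array([-0.46321465,  0.22696984,  0.78221974])}
0.1 [0.19082107 0.56857335 0.22163557] [ 1.61190151e-01  9.86922991e-01 -8.40997787e-04 -1.93410389e-04]
```

View pics/top0.png

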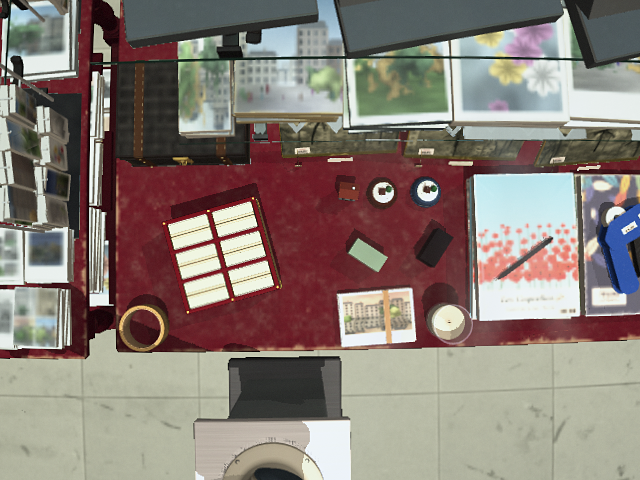

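View pics/side0.png

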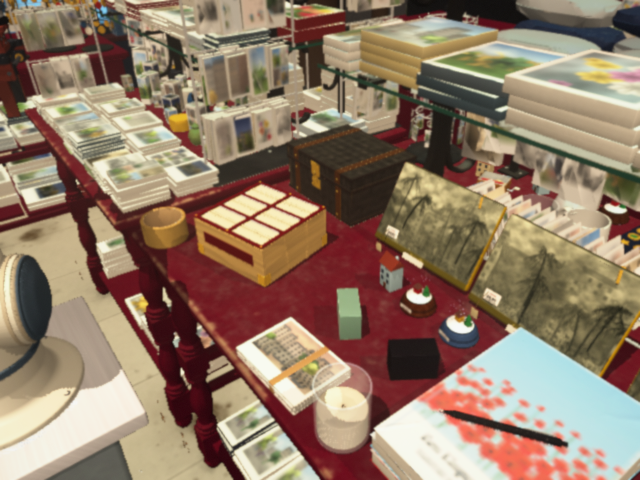

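The top view shows the dip box around (222,256) and the snow globes at (382,191) and (427,190), with the house at (347,188). Two things could be the loose gift box: the mint carton at (367,254) and a black look-alike at (434,246). The mint one fits the description, so I'll measure it and confirm in a crop.

```bash
cat > h.py <<'E'
from station import manip
import cv2, numpy as np
from scipy.spatial.transform import Rotation as Rn
def cam(n):
    p=manip.camera_params(n); f=240/np.tan(np.radians(p['vfov']/2))
    return p,f
def ray(n,uv):
    p,f=cam(n); d=(np.asarray(uv,float)-[p['cx'],p['cy']])/f; s=d.copy()
    for _ in range(20): s=d/(1+p['k1']*(s@s))
    R=np.array(p['R']);t=np.array(p['t']); return -R.T@t, R.T@np.array([s[0],s[1],1])
def onz(n,uv,z):
    c,d=ray(n,uv); return c+d*(z-c[2])/d[2]
def proj(n,X):
    p,f=cam(n); c=np.array(p['R'])@X+p['t']; s=c[:2]/c[2]; return s*(1+p['k1']*(s@s))*f+[p['cx'],p['cy']]
def quat(yaw): # tool down, tool y axis at world angle yaw
    y=np.array([np.cos(yaw),np.sin(yaw),0]); z=np.array([0,0,-1.]); x=np.cross(y,z)
    return Rn.from_matrix(np.c_[x,y,z]).as_quat()
E
python3 - <<'E'
from h import *
im=cv2.imread('pics/top0.png'); hsv=cv2.cvtColor(im,cv2.COLOR_BGR2HSV)
m=cv2.inRange(hsv,(15,0,150),(45,110,255)); m[:190]=0;m[320:]=0;m[:,:160]=0;m[:,290:]=0
n,l,st,ce=cv2.connectedComponentsWithStats(m)
P=[]
for i in range(1,n):
    if st[i,4]>300:
        c,_=cv2.findContours((l==i).astype('uint8'),0,1); r=cv2.minAreaRect(np.vstack(c))
        X=onz('top',r[0],.086); P.append(X); print(st[i,4],np.round(r[0],1),np.round(r[1],1),np.round(r[2],1),X.round(4))
g=cv2.inRange(hsv,(40,30,80),(90,255,255)); g[:225]=0;g[285:]=0;g[:,:335]=0;g[:,400:]=0
c,_=cv2.findContours(g,0,1);c=max(c,key=cv2.contourArea);r=cv2.minAreaRect(c);print(r)
b=cv2.boxPoints(r);B=np.array([onz('top',u,.05) for u in b]);print(B.round(4),np.linalg.norm(np.diff(B,axis=0),axis=1),B.mean(0))
for nm,uv in dict(globe_b=(427,190),globe_br=(382,191),house=(347,188),black=(434,246)).items(): print(nm,onz('top',uv,.05).round(3))
a=cv2.resize(im[185:325,155:295],(560,560),interpolation=2);d=cv2.resize(im[215:295,330:460],None,fx=4,fy=4,interpolation=2)
cv2.imwrite('pics/crop1.png',cv2.resize(np.vstack([cv2.resize(im[185:325,150:300],(640,597)),])if 0 else im[170:320,150:460],(800,387),interpolation=2))
E
```

```text
1011 [234.1 219. ] [26.  40.6] 74.5 [0.5524 0.0578 0.086 ]
1009 [190.  231.4] [25.8 40.7] 74.1 [0.53   0.1421 0.086 ]
1015 [242.4 248.4] [26.1 40.5] 74.4 [0.4964 0.0425 0.086 ]
1020 [197.8 261. ] [26.  40.4] 74.1 [0.4738 0.1275 0.086 ]
1023 [250.7 278. ] [26.2 40.8] 74.1 [0.4402 0.0275 0.086 ]
1037 [206.  290.4] [25.9 40.4] 74.5 [0.4179 0.1126 0.086 ]
((367.3298645019531, 254.7333526611328), (35.852455139160156, 17.767587661743164), 33.231712341308594)
[[ 0.4866 -0.1585  0.05  ]
 [ 0.5153 -0.1781  0.05  ]
 [ 0.476  -0.2362  0.05  ]
 [ 0.4473 -0.2165  0.05  ]] [0.0347702  0.07013392 0.03478501] [ 0.48129868 -0.19731632  0.05      ]
globe_b [ 0.607 -0.318  0.05 ]
globe_br [ 0.606 -0.229  0.05 ]
house [ 0.613 -0.16   0.05 ]
black [ 0.496 -0.329  0.05 ]
```

View pics/crop1.png

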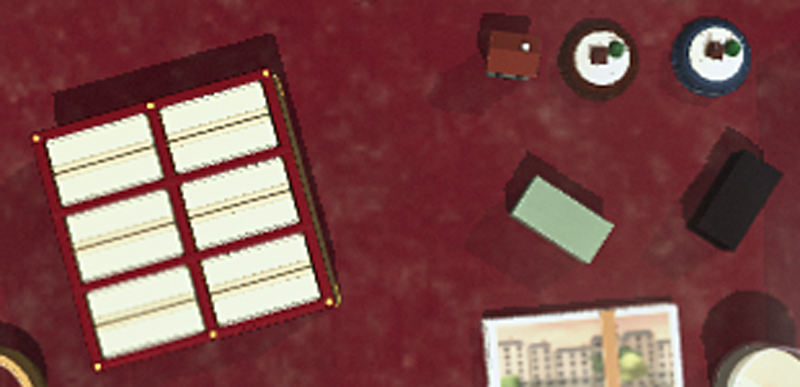

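The crop confirms the mint carton: its top face measures 35 x 70 mm, and the black one is the look-alike. All six pockets are measured, so I'll start feeling through the flaps.

```bash
cat >> h.py <<'E'
PK={1:(.4179,.1126),2:(.4402,.0275),3:(.4738,.1275),4:(.4964,.0425),5:(.53,.1421),6:(.5524,.0578)}
c=np.mean(list(PK.values()),0); YAW=.257
ex=np.array([np.cos(YAW),np.sin(YAW)]); ey=np.array([-ex[1],ex[0]])
PK={i:c+ex*.058*((i-1)//2-1)+ey*.044*(1 if i%2 else -1) for i in PK}
GC=np.array([.4813,-.1973]); GY=np.radians(-34.1)
E
python3 - <<'E'
from h import *
print({i:np.round(p,4) for i,p in PK.items()})
for k in(0,np.pi):
    for p,y in((PK[1],YAW+np.pi/2),(GC,GY),(PK[6],YAW),(PK[1],YAW)):
        j=manip.solve_ik([*p,.12],quat(y+k)); print(round(y+k,2),None if j is None else np.round(j,2))
q=quat(YAW+np.pi/2)
manip.set_gripper(0.0,10)
manip.goto([*PK[1],.14],q)
for i in (1,2,4,3,5,6):
    if i!=1: manip.line_to([*PK[i],.112],v=.2)
    manip.line_to([*PK[i],.094],v=.1)
    hit=manip.line_to([*PK[i],.028],v=.06,threshold=8)
    s=manip.observe(); print(i,hit,'depth',round(.088-s['tcp_pos'][2],4),np.round(s['contact_force'],1),round(s['time_s'],1),flush=True)
    d=.088-s['tcp_pos'][2]
    manip.line_to([*PK[i],.112],v=.12)
    if d>.05 or d<.025: break
print(manip.observe()['time_s'])
E
```

```text
{1: array([0.4178, 0.1128]), 2: array([0.4402, 0.0277]), 3: array([0.4739, 0.1276]), 4: array([0.4963, 0.0424]), 5: array([0.53  , 0.1423]), 6: array([0.5524, 0.0572])}
1.83 [ 0.19 -0.37  1.83 -0.    1.68 -1.64]
-0.6 [-0.45 -0.12  1.62 -0.    1.64  0.14]
0.26 [ 0.04 -0.03  1.53 -0.    1.64 -0.22]
0.26 [ 0.19 -0.37  1.83 -0.    1.68 -0.07]
4.97 [ 0.19 -0.37  1.83 -0.    1.68  1.5 ]
2.55 None
3.4 None
3.4 None
1 True depth 0.0313 [1.2 1.  3.2] 4.6
2 True depth 0.0314 [0.6 1.  5. ] 6.8
4 True depth 0.0313 [0.9 1.5 3.7] 8.9
3 False depth 0.0599 [ 4.8  1.9 -2.1] 11.7
12.5417
```

Pocket 3 is empty: the fingers sank 60 mm, against 31 mm in pockets 1, 2 and 4. Next is grasping the gift box.

```bash
python3 - <<'E'
from h import *
manip.line_to([*PK[3],.19],v=.25)
manip.set_gripper(.08)
manip.goto([*GC,.16],quat(GY))
cv2.imwrite('pics/a.png',manip.grab_frame('side'))
print(manip.line_to([*GC,.031],v=.1,threshold=6))
manip.set_gripper(.0,15)
s=manip.observe(); print(s['grip_width'],s['finger_force'],s['tcp_pos'],s['time_s'])
manip.line_to([*GC,.16],v=.15)
manip.goto([*PK[3],.17],quat(YAW))
s=manip.observe(); print(s['grip_width'],s['finger_force'],s['tcp_pos'],s['time_s'])
cv2.imwrite('pics/b.png',np.vstack([manip.grab_frame('side')[100:400,100:500],manip.grab_frame('top')[130:350,100:500]]))
E
```

```text
False
0.03467113769656817 15.000004917383194 [ 0.48130224 -0.19732498  0.03100401] 18.0833
0.03496963039023274 14.99990165233612 [0.47411178 0.12671382 0.16966519] 20.325
```

View pics/b.png

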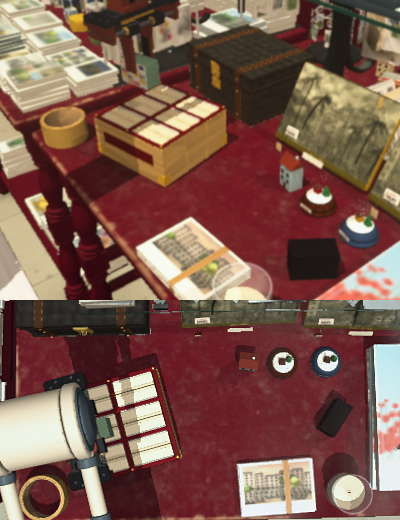

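The gift box is held above pocket 3, visible at crop pixel (145,70) in the side view, and the globes and house haven't moved. I'll check where it sits in the grip against the predicted outline.

```bash
python3 - <<'E'
from h import *
s=manip.observe();T=np.array(s['tcp_pos'])
im=manip.grab_frame('side');hsv=cv2.cvtColor(im,cv2.COLOR_BGR2HSV)
C=np.array([[*(T[:2]+ex*a*.0175+ey*b*.035),T[2]-.031+h] for a in(-1,1) for b in(-1,1) for h in(0,.05)])
P=np.array([proj('side',X) for X in C]);print(np.c_[P.round(0),C.round(3)])
x0,y0=P.min(0).astype(int)-15;x1,y1=P.max(0).astype(int)+15
g=cv2.inRange(hsv,(40,25,40),(90,255,255))
o=im[y0:y1,x0:x1].copy();o=cv2.resize(o,None,fx=6,fy=6,interpolation=2)
for p in P: cv2.circle(o,tuple(int(v) for v in (p-[x0,y0]+.5)*6),4,(0,0,255),-1)
cv2.imwrite('pics/c.png',o);print(o.shape)
E
```

```text
[[2.48e+02 1.90e+02 4.66e-01 8.80e-02 1.39e-01]
 [2.46e+02 1.66e+02 4.66e-01 8.80e-02 1.89e-01]
 [2.23e+02 1.80e+02 4.48e-01 1.56e-01 1.39e-01]
 [2.20e+02 1.56e+02 4.48e-01 1.56e-01 1.89e-01]
 [2.61e+02 1.83e+02 5.00e-01 9.70e-02 1.39e-01]
 [2.59e+02 1.59e+02 5.00e-01 9.70e-02 1.89e-01]
 [2.36e+02 1.73e+02 4.82e-01 1.65e-01 1.39e-01]
 [2.34e+02 1.50e+02 4.82e-01 1.65e-01 1.89e-01]]
(420, 432, 3)
```

View pics/c.png

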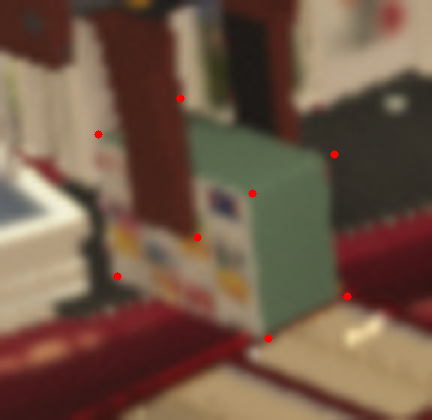

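The outline agrees within about 1 px (roughly 2 mm), so I'll set the box on the flaps, guide it in, release it and press it down.

```bash
python3 - <<'E'
from h import *
q=quat(YAW); p=PK[3]
def st(t): s=manip.observe(); print(t,np.round(s['tcp_pos'],4),np.round(s['contact_force'],1),round(s['grip_width'],4),round(s['time_s'],1),flush=True)
manip.line_to([*p,.122],v=.1,orientation=q)
st('pre'); h=manip.line_to([*p,.113],v=.02,threshold=2); st(('touch',h))
manip.wait(.3)
h=manip.line_to([*p,.0905],v=.03,threshold=18); st(('in',h))
if manip.observe()['tcp_pos'][2]<.094:
    manip.set_gripper(.06); manip.line_to([*p,.13],v=.12); st('up')
cv2.imwrite('pics/d.png',cv2.resize(manip.grab_frame('side')[120:300,150:370],(660,540)))
E
```

```text
pre [0.474  0.1275 0.1221] [0.2 0.3 0. ] 0.0346 21.1
('touch', True) [0.4745 0.1277 0.1152] [-0.3  1.4  3.8] 0.0349 21.5
('in', False) [0.4737 0.1275 0.0899] [ 4.5  2.  -1.5] 0.0349 22.8
up [0.4741 0.1276 0.1301] [-0.2  0.8 -0.3] 0.0604 23.8
```

View pics/d.png

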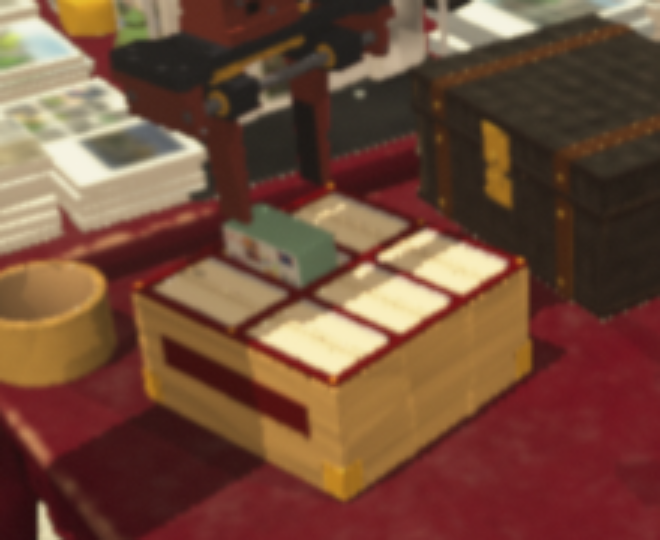

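The box stands upright between the leaves of pocket 3, about 20 mm proud at (280,245). Now I'll press it to the floor with closed fingers.

```bash
python3 - <<'E'
from h import *
q=quat(YAW+np.pi/2); p=PK[3]
def st(t): s=manip.observe(); print(t,np.round(s['tcp_pos'],4),np.round(s['contact_force'],1),round(s['time_s'],1),flush=True)
manip.line_to([*p,.15],v=.15); manip.set_gripper(0,10)
manip.goto([*p,.15],q); manip.line_to([*p,.118],v=.1,orientation=q); st('pre')
h=manip.line_to([*p,.052],v=.03,threshold=12); st(('press',h))
z=manip.observe()['tcp_pos'][2]
if z<.062:
    manip.wait(.3); st('hold')
    manip.line_to([*p,.12],v=.06); manip.line_to([*p,.22],v=.2)
    b=np.array([.40,-.12]); manip.goto([*b,.25],q)
st('end')
a=manip.grab_frame('side')[120:300,150:370]; b=manip.grab_frame('top')[170:320,140:324]
cv2.imwrite('pics/e.png',np.hstack([cv2.resize(a,(440,360),interpolation=2),cv2.resize(b,(360,360))]))
E
```

```text
pre [0.4736 0.1275 0.1176] [0.4 0.3 1. ] 27.0
('press', True) [0.4752 0.1279 0.0566] [0.5 0.2 4. ] 28.9
hold [0.475  0.1278 0.0565] [ 1.2 -0.2  4.5] 29.2
end [ 0.4001 -0.1194  0.2491] [-0.   1.5  0.2] 32.1
```

View pics/e.png

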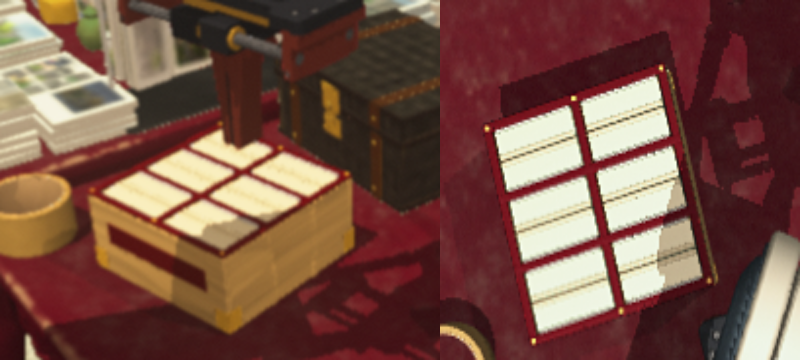

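All six flaps are shut, including pocket 3 at (548,220). The press stopped 31.4 mm below the rim, the same as in the stocked pockets, so the box is fully down.

```bash
python3 -c "
from station import manip
print(manip.close_job())"
```

```text
the job is handed in; nothing more can be done
None
```

The gift box is on the floor of the empty pocket, pocket 3 (middle row, left), with the flaps shut over it, and the job was handed in at about 32 s with the globes and house never touched.

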